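# Set the rosettes on three craft boxes

## Robot

A 7-joint arm with a two-finger parallel gripper is mounted at the origin on the work surface. World frame = base frame: x ahead of the robot, y to its left, z up, the work surface at z = 0. Lengths are in m, angles in rad, forces in N, time in s.
With the tool pointing down it reaches from about 0.425 to 0.925 m from the base axis. Payload 6.8 kg.
Tool frame: the origin (TCP) lies midway between the tips of the shut fingers; the grasp point (between the pads) lies 19 mm behind it (bot.pinch_z is the distance from the TCP to the grasp point, in m); z points along the fingers, y is the line along which they close (so a half turn about z gives the same grasp; the last joint's range is limited). The gripper opens to 85 mm and grips with 20 to 120 N. Pads are 22 mm wide; open, the fingers measure 114 mm over their backs; the gripper's body (76 mm by 85 mm) begins 54 mm behind the grasp point. The pads swing forward as they close: fully open they stand 13 mm farther back than shut.
Start: joints at [1.101, 0.477, 0.022, 1.555, -0.011, 1.109, -0.083], TCP at [0.239, -0.631, 0.231] pointing down, gripper open.
Joint ranges: [-2.96, 2.96], [-0.34, 2.1], [-1.41, 1.46], [0.24, 2.44], [-1.37, 4.51], [0.17, 1.92], [-2.96, 2.96]. Speed limits (rad/s): [2.39, 2.39, 3.14, 3.14, 3.14, 3.14, 3.14].

## Interface

Orientations are given as a unit quaternion [w, x, y, z].
In Python, from station import bot, imaging gives the robot as it stands. The module is installed in compiled form; this text tells all that it offers.
- The arm moves only by the tool carry_out, never from a script. Its argument "targets" is a list of rows, each a list of 5 numbers: the shift along the tool's x, y, z in cm, then the turn about the tool's z in degrees, then the opening, from -1 (shut) to 1 (fully open). In form: [[x, y, z, yaw, gripper], ...]. A call has 1 to 12 rows; each row shifts and turns the commanded pose from where the row before left it, along the tool's axes as they then stand; what a row does not reach is not made up. A row lasts 1/10 s, in which the tool goes at most 50 mm and 8.59 degrees, less where a joint would pass 70% of its speed; a pose out of reach is approached as far as the arm can. A call is refused whole if a number of a shift passes 5 or a number of a turn 8.59, either way. A call with a gripper value outside its range is refused whole. The fingers move at their own pace and stop on an object; "force" is the grip in N (left out, the last holds). Time passes only in rows, so rows that do not move let the fingers close. It gives the time, the measured TCP pose, the force, the opening and the grip force at its end, in the units of the state.
- bot.get_obs(): the state, without advancing time (a new reading comes with each control period).
- imaging.read_camera(name): name is "scene" or "top" or "wrist"; returns the picture (480x640x3 uint8, red, green, blue); there is no depth.
- imaging.calibration(name): a dict with "fx", "fy", "cx", "cy" (pixels), "extrinsics" (4x4, takes a point from world to camera coordinates). Camera axes: x right, y up, looking along -z (the intrinsics and any distortion apply to the point x, -y, -z); pixel columns grow to the right and rows downward; lengths in m; the calibration is good to about 2 mm. A picture is of the moment at which its call begins: read the wrist's pose just before it. calibration takes no time and is no camera call; for the wrist camera it gives the pose at the moment of the call.
- bot.hand_in(): hands the job in; it is judged then, once.
The state is a dict: "t": time; "q": joint angles; "joint_vel": joint speeds; "joint_torque": joint torques, N m; "eef_pos": TCP position; "tool_rot": TCP orientation; "contact_force": force on the tool from outside, world axes, zero at the start; "torque": the same for the moment, N m; "gripper_width": opening from 0.0 (shut) to 1.0 (fully open); "grasp_force": force on a finger pad.
Only numpy, scipy, OpenCV 4.12 (cv2) and the standard library are available. Lean on these libraries where they do the work, as an engineer would, in place of code of your own. Each camera call takes 0.05 s, during which the arm holds its last target. There are 200 camera calls.

## Task

Three wooden craft boxes each carry a rosette on a soft putty pad. With the fingertips press each rosette lightly, about 5 mm into its pad so that it stays sunk but is not squashed flat: first the one on the square box, then the one on the round box, then the one on the long box. Do not lift, tip or shift the boxes, and leave the paint bottle, jar and cup alone.

Things in the scene. Friction and masses are not known exactly. Their poses are not given: they have to be found in the camera images.
- box_square: a square box 90 x 90 mm, 55 mm high to the top of its lid (lid edge 1 mm proud of the sides); bare pale wood, closed, about 0.4 kg, standing loose on the table. Origin: centre of its underside, z up. A dark turned-wood rosette stands on a soft white putty pad on the middle of its lid.
- rosette_square_top (a point): centre of the flat top (34 mm across) of the rosette on the square box. The rosette is a dark wooden disc 42 mm across and 14 mm thick on a white putty pad 12 mm thick and 26 mm across, so this point starts 81 mm above the table and sinks as the rosette is pressed down.
- rosette_square (a joint): how far the rosette of the square box has sunk straight down into its pad, in m: 0 at the start, 0.012 when squashed flat. It begins to give at about 2.5 N and takes about 0.5 N more per mm (3 mm at 4 N, 5 mm at 5 N, flat at 8.5 N); released, it stays where it was pressed if that was 5 mm or less, and from deeper springs back to about 5 mm.
- box_round: a round box, 99 mm across, 70 mm high to the top of its lid; bare pale wood, closed, about 0.4 kg, standing loose on the table. Origin: centre of its underside, z up. A dark turned-wood rosette stands on a soft white putty pad on the middle of its lid.
- rosette_round_top (a point): centre of the flat top (34 mm across) of the rosette on the round box. The rosette is a dark wooden disc 42 mm across and 14 mm thick on a white putty pad 12 mm thick and 26 mm across, so this point starts 96 mm above the table and sinks as the rosette is pressed down.
- rosette_round (a joint): how far the rosette of the round box has sunk straight down into its pad, in m: 0 at the start, 0.012 when squashed flat. It begins to give at about 2.5 N and takes about 0.5 N more per mm (3 mm at 4 N, 5 mm at 5 N, flat at 8.5 N); released, it stays where it was pressed if that was 5 mm or less, and from deeper springs back to about 5 mm.
- box_long: a long low box 160 mm along its own x, 70 mm along its own y, 40 mm high to the top of its lid; bare pale wood, closed, about 0.4 kg, standing loose on the table. Origin: centre of its underside, z up. A dark turned-wood rosette stands on a soft white putty pad on the middle of its lid.
- rosette_long_top (a point): centre of the flat top (34 mm across) of the rosette on the long box. The rosette is a dark wooden disc 42 mm across and 14 mm thick on a white putty pad 12 mm thick and 26 mm across, so this point starts 66 mm above the table and sinks as the rosette is pressed down.
- rosette_long (a joint): how far the rosette of the long box has sunk straight down into its pad, in m: 0 at the start, 0.012 when squashed flat. It begins to give at about 2.5 N and takes about 0.5 N more per mm (3 mm at 4 N, 5 mm at 5 N, flat at 8.5 N); released, it stays where it was pressed if that was 5 mm or less, and from deeper springs back to about 5 mm.
- paint_bottle: dark green paint bottle, 40 mm across, 95 mm tall, upright on the table between two boxes; bystander. Origin: centre of its underside.
- paint_jar: small brown paint jar with white lid, 44 mm across, 55 mm tall, upright between two boxes; bystander. Origin: centre of its underside.
- cup: empty white plastic cup, 72 mm across the mouth, 85 mm tall, beyond the boxes; bystander. Origin: centre of its underside.
There are look-alikes about, which are no part of the job. Leave any blue or yellow look-alike of the box_square alone. What is shaped like the box_long but blue or orange is not meant.

How it is judged:
On the way, in this order (a step that is already met when the one before it is completed fails the run):
1. the rosette on the square box is pressed at least 2 mm into its pad (value of joint rosette_square above 0.002 m), for 0.1 s.
2. the rosette on the round box is pressed at least 2 mm into its pad (value of joint rosette_round above 0.002 m), for 0.1 s.
3. the rosette on the long box is pressed at least 2 mm into its pad (value of joint rosette_long above 0.002 m), for 0.1 s.
At the end, for the whole second after the job is handed in: All three rosettes stay sunk 2 to 10.5 mm into their pads; the three boxes stand level and at rest within 20 mm of where they began; the paint bottle, jar and cup stand upright within 20 mm of their places (value of joint rosette_square between 0.002 and 0.0105 m and distance of each of box_square, box_round, box_long, paint_bottle, paint_jar, cup from where it was at the start of the episode below 0.02 m and angle between each of box_square, box_round, box_long's own z axis and vertical below 0.1 rad and linear speed of each of box_square, box_round, box_long below 0.02 m/s and value of joint rosette_round between 0.002 and 0.0105 m and value of joint rosette_long between 0.002 and 0.0105 m and angle between each of paint_bottle, paint_jar, cup's own z axis and vertical below 0.2 rad); the robot touches nothing.
It fails at once if a rosette pressed out of order (the round box's before the square box's, or the long box's before the round box's) ((value of joint rosette_round above 0.0015 m and value of joint rosette_square below 0.0015 m) or (value of joint rosette_long above 0.0015 m and value of joint rosette_round below 0.0015 m)).
It fails at once if a rosette squashed flat (sunk more than 10.5 mm) (value of joint any of rosette_square, rosette_round, rosette_long above 0.0105 m).
It fails at once if a box or its rosette pushed with more than 15 N (contact force between any of the arm, the fingers and box_square above 15 N or contact force between any of the arm, the fingers and box_round above 15 N or contact force between any of the arm, the fingers and box_long above 15 N).
It fails at once if a box lifted more than 10 mm, tipped or shifted more than 20 mm (height (world z) of any of box_square, box_round, box_long above 0.01 m or angle between any of box_square, box_round, box_long's own z axis and vertical above 0.15 rad or distance of any of box_square, box_round, box_long from where it was at the start of the episode above 0.02 m).
It fails at once if the bottle, jar or cup moved more than 20 mm or tipped (distance of any of paint_bottle, paint_jar, cup from where it was at the start of the episode above 0.02 m or angle between any of paint_bottle, paint_jar, cup's own z axis and vertical above 0.25 rad).
It also fails if it takes over 48 s, if anything falls off the work surface, if the arm or the gripper's body presses on something with over 40 N, if the wrist force passes 120 N, or if a joint passes its speed limit or range.

## Working session

There is one attempt and no reset: what is moved stays moved. The work goes in short steps, Python scripts to look and compute and a tool call to move; the robot and the scene stay as the last step left them, time stands still between calls to the robot, and variables do not carry over. Pictures are saved under pics/ and viewed, at most 10 in all, crops included, and the job is handed in when it is done.

Besides the shell and the picture viewer there is one more tool, called after "Call:" as name(argument=value, ...), one argument or row to a line, values as JSON. carry_out: Moves the arm, as the interface text tells. Its arguments: {"type":"object","properties":{"targets":{"type":"array"},"force":{"type":"number"}},"required":["targets"]}

```bash
mkdir -p pics && python3 - <<'E'
from station import bot, imaging
import cv2,json
o=bot.get_obs()
print({k:(v if not hasattr(v,'tolist') else v.tolist()) for k,v in o.items()})
for n in("top","scene"):
    im=imaging.read_camera(n); cv2.imwrite(f"pics/{n}0.png",im[:,:,::-1])
    c=imaging.calibration(n); print(n,c)
E
```

```text
{'t': 0.0, 'q': [1.1008946381670335, 0.4777745602566463, 0.022334805870194856, 1.5564728076167669, -0.011503291660830741, 1.1093068434396605, -0.08312221189431176], 'joint_vel': [0.001562386464602208, -0.0008525718951000489, -0.0006897546137532518, -0.00134186242895611, -0.0007181026578225273, -0.0004280980287881198, 0.0014233242511528484], 'joint_torque': [-0.0007282039223355241, -59.644213914871216, 1.607956923544407, -28.120075464248657, 0.012508071376942098, 0.009239109931513667, -2.0722736167044786e-05], 'eef_pos': [0.23869727417002065, -0.6307390010039928, 0.23033373635935714], 'tool_rot': [-0.0008877281816443988, 0.9836814153169823, 0.1799167383319564, -0.00022883759422903506], 'contact_force': [0.7750671632496697, 0.2998580798388594, -0.09765008187450185], 'torque': [0.05966911880429601, -0.038501163498309926, -0.01810328371900034], 'grasp_force': 0.0, 'gripper_width': 0.99666557418518}
top {'fx': 607.2133903466543, 'fy': 607.2133903466543, 'cx': 319.1266753047131, 'cy': 234.3815924790128, 'extrinsics': array([[ 0.07925004, -0.99683788,  0.00580235, -0.0195169 ],
       [ 0.97676453,  0.07881424,  0.19929719, -0.57955484],
       [-0.1991243 , -0.01012678,  0.97992192, -1.23307643],
       [ 0.        ,  0.        ,  0.        ,  1.        ]])}
scene {'fx': 442.566366383446, 'fy': 442.566366383446, 'cx': 320.55935179276173, 'cy': 233.30823632472502, 'extrinsics': array([[ 0.26489176,  0.96410923, -0.01804824, -0.17616931],
       [-0.55066766,  0.16660922,  0.81792817,  0.24100792],
       [ 0.79157911, -0.20672385,  0.57503719, -1.39169813],
       [ 0.        ,  0.        ,  0.        ,  1.        ]])}
```

View pics/top0.png

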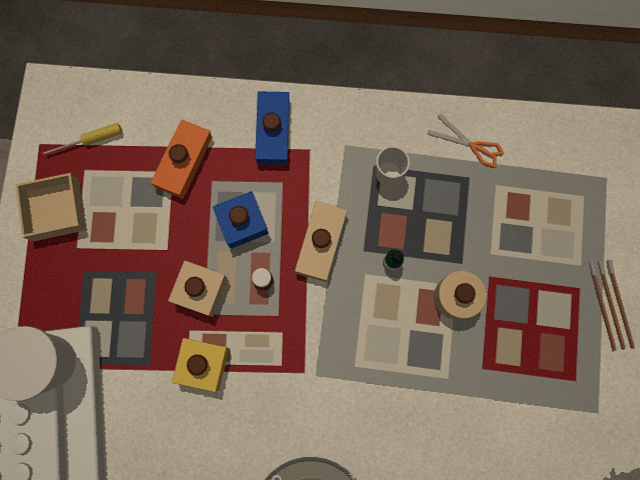

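View pics/scene0.png

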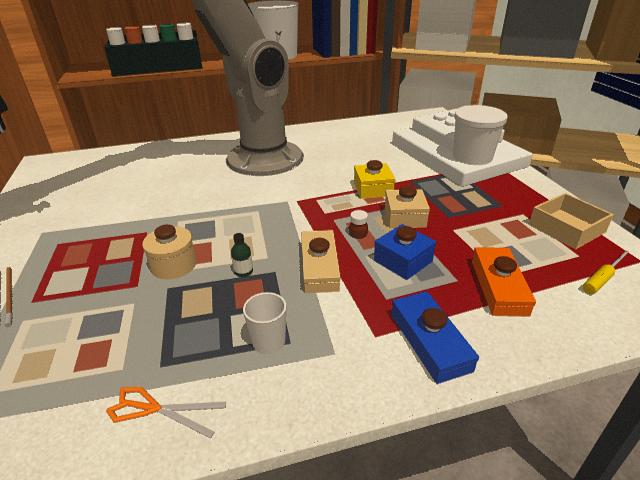

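The top view shows the pale square box with its rosette at (195,287), the long box at (321,238), the round box at (465,293), the jar at (262,278), the bottle at (394,259) and the cup at (393,163). In the scene view the matching rosettes are at (407,192), (319,246) and (165,233). The blue, yellow and orange boxes are look-alikes.

```bash
cat > h.py <<'E'
from station import bot, imaging
import cv2, numpy as np
from scipy.spatial.transform import Rotation as R
def ray(c,u,v):
    E=c["extrinsics"]; d=np.array([(u-c["cx"])/c["fx"],-(v-c["cy"])/c["fy"],-1.])
    return -E[:3,:3].T@E[:3,3], E[:3,:3].T@d
def onplane(c,u,v,z):
    o,d=ray(c,u,v); return o+d*(z-o[2])/d[2]
def tri(r1,r2):
    (a,d),(b,e)=r1,r2
    s=np.linalg.lstsq(np.c_[d,-e],b-a,rcond=None)[0]
    p,q=a+s[0]*d,b+s[1]*e
    return (p+q)/2,np.linalg.norm(p-q)
def blob(mask,near):
    n,l,st,ce=cv2.connectedComponentsWithStats(mask.astype(np.uint8))
    k=min((i for i in range(1,n) if 60<st[i,4]<20000),key=lambda i:np.hypot(*(ce[i]-near)))
    return l==k,ce[k],st[k]
E
python3 - <<'E'
from h import *
T,S=imaging.calibration("top"),imaging.calibration("scene")
t,s=[cv2.imread(f"pics/{n}0.png")[:,:,::-1].astype(int) for n in("top","scene")]
dark=lambda im:(im[...,0]<100)&(im[...,1]<60)&(im[...,2]<60)&(im[...,0]-im[...,1]<45)
for n,a,b,h in(("sq",(195,287),(407,192),.081),("rd",(465,293),(165,233),.096),("lg",(321,238),(319,246),.066)):
    _,ca,sa=blob(dark(t),a);_,cb,sb=blob(dark(s),b)
    p,g=tri(ray(T,*ca),ray(S,*cb))
    print(n,ca.round(1),sa,cb.round(1),sb,"tri",p.round(4),"gap",g.round(4),"plane",onplane(T,*ca,h-.006).round(4),"scn",onplane(S,*cb,h-.006).round(4),np.hypot(*p[:2]).round(3))
for n,u,v,z in(("jar",262,278,.055),("bottle",394,257,.09),("cup",393,160,.085)): print(n,onplane(T,u,v,z).round(3))
o=bot.get_obs(); print(R.from_quat(np.roll(o["tool_rot"],-1)).as_matrix().round(3))
E
```

```text
sq [194.3 286.5] [185 277  20  20 317] [406.7 191.8] [399 186  17  12 143] tri [0.4462 0.2748 0.0708] gap 0.0008 plane [0.4459 0.2743 0.075 ] scn [0.4529 0.2709 0.075 ] 0.524
rd [464.5 293.1] [454 283  21  21 330] [164.6 231.6] [155 225  21  15 221] tri [ 0.4754 -0.2787  0.0865] gap 0.001 plane [ 0.4749 -0.2784  0.09  ] scn [ 0.481  -0.2774  0.09  ] 0.551
lg [321.  238.1] [312 229  19  19 291] [318.6 245. ] [309 238  20  15 204] tri [0.5719 0.0224 0.0563] gap 0.0003 plane [0.5712 0.0222 0.06  ] scn [0.5767 0.0213 0.06  ] 0.572
jar [0.477 0.139 0.055]
bottle [ 0.538 -0.131  0.09 ]
cup [ 0.748 -0.118  0.085]
[[ 0.935  0.354 -0.001]
 [ 0.354 -0.935  0.002]
 [-0.    -0.002 -1.   ]]
```

Call:
carry_out(
  targets=[
    [2,-1.3,0,0,-1],
    [3.8,-2.6,0,0,-1],
    [3.8,-2.6,0,0,-1],
    [3.8,-2.6,0,0,-1],
    [3.8,-2.6,0,0,-1],
    [3.8,-2.6,0,0,-1],
    [3.8,-2.6,0,0,-1],
    [3.8,-2.6,0,0,-1],
    [3.8,-2.6,0,0,-1],
    [3.8,-2.6,0,0,-1],
    [1.8,-1.3,0,0,-1],
    [0,0,0,0,-1],
  ],
)

```text
t: 1.3
eef_pos: [0.5045, -0.2491, 0.231]
tool_rot: [-0.001, 0.983, 0.183, 0.0]
contact_force: [-0.3, 0.0, 0.0]
gripper_width: 0.001
grasp_force: 0.0
```

Call:
carry_out(
  targets=[
    [2.2,-3.6,0,0,-1],
    [2.2,-3.6,0,0,-1],
    [2.3,-3.6,0,0,-1],
    [2.3,-3.6,0,0,-1],
    [2.3,-3.6,0,0,-1],
    [2.2,-3.6,0,0,-1],
    [0,0,0,0,-1],
  ],
)

```text
t: 2.0
eef_pos: [0.5525, 0.0024, 0.2313]
tool_rot: [-0.001, 0.983, 0.184, 0.0]
contact_force: [0.1, -0.2, 0.0]
gripper_width: 0.001
grasp_force: 0.0
```

Call:
carry_out(
  targets=[
    [0,-3,0,0,-1],
    [0,-4.9,0,0,-1],
    [0,-4.9,0,0,-1],
    [0,-4.9,0,0,-1],
    [0,-4.9,0,0,-1],
    [0,-4.9,0,0,-1],
    [0,-1.8,0,0,-1],
    [0,0,0,0,-1],
    [0,0,0,0,-1],
    [0,0,0,0,-1],
  ],
)

```text
t: 3.0
eef_pos: [0.4495, 0.2677, 0.231]
tool_rot: [0.001, 0.984, 0.178, -0.0]
contact_force: [-0.3, 0.6, 0.1]
gripper_width: 0.002
grasp_force: 0.0
```

Call:
carry_out(
  targets=[
    [0,-0.4,3,0,-1],
    [0,0,4,0,-1],
    [0,0,3,0,-1],
    [0,0,2,0,-1],
    [0,0,0,0,-1],
    [0,0,0,0,-1],
    [0,0,0,0,-1],
  ],
)

```text
t: 3.7
eef_pos: [0.4482, 0.2739, 0.1127]
tool_rot: [-0.0, 0.984, 0.179, 0.001]
contact_force: [0.7, 0.3, 0.3]
gripper_width: 0.001
grasp_force: 0.0
```

```bash
python3 - <<'E'
from h import *
for i in range(3):
    o=bot.get_obs(); print(o["t"],o["eef_pos"].round(4) if hasattr(o["eef_pos"],"round") else o["eef_pos"],np.round(o["contact_force"],2))
    n=("wrist","scene","top")[i]
    im=imaging.read_camera(n); cv2.imwrite(f"pics/{n}1.png",im[:,:,::-1])
a=cv2.imread("pics/wrist1.png"); b=cv2.imread("pics/scene1.png")[110:260,330:530]; 
b=cv2.resize(b,(400,300),interpolation=cv2.INTER_CUBIC); a=cv2.resize(a,(400,300))
cv2.imwrite("pics/c1.png",np.hstack([a,b]))
E
```

```text
3.7 [0.4482 0.2739 0.1127] [0.66 0.26 0.33]
3.75 [0.4482 0.2741 0.1128] [0.11 0.43 0.1 ]
3.8 [0.448  0.2742 0.1127] [0.08 0.08 0.09]
```

View pics/c1.png

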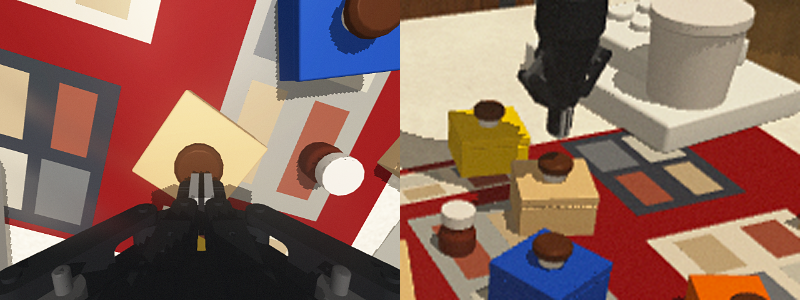

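The wrist view (left half) shows the shut fingers at (200,190), centred over the rosette at (198,165) on the pale square box. In the scene crop (right half) the fingertips hang at (560,130), directly above that rosette at (556,163). Next I'll descend in small steps.

Call:
carry_out(
  targets=[
    [0,0,1,0,-1],
    [0,0,1,0,-1],
    [0,0,0.6,0,-1],
    [0,0,0.2,0,-1],
    [0,0,0.1,0,-1],
    [0,0,0.1,0,-1],
    [0,0,0,0,-1],
    [0,0,0,0,-1],
    [0,0,0,0,-1],
  ],
)

```text
t: 4.75
eef_pos: [0.4471, 0.274, 0.0815]
tool_rot: [-0.0, 0.984, 0.18, 0.0]
contact_force: [-0.0, 0.4, -0.1]
gripper_width: 0.001
grasp_force: 0.0
```

Call:
carry_out(
  targets=[
    [0,0,0.1,0,-1],
    [0,0,0,0,-1],
    [0,0,0.1,0,-1],
    [0,0,0,0,-1],
    [0,0,0,0,-1],
    [0,0,0,0,-1],
  ],
)

```text
t: 5.35
eef_pos: [0.4472, 0.274, 0.0794]
tool_rot: [-0.0, 0.984, 0.18, 0.0]
contact_force: [-0.2, -0.5, 2.8]
gripper_width: 0.003
grasp_force: 1.3
```

Call:
carry_out(
  targets=[
    [0,0,0.1,0,-1],
    [0,0,0,0,-1],
    [0,0,0.1,0,-1],
    [0,0,0,0,-1],
    [0,0,0,0,-1],
    [0,0,0,0,-1],
  ],
)

```text
t: 5.95
eef_pos: [0.4472, 0.274, 0.0773]
tool_rot: [-0.0, 0.984, 0.18, 0.0]
contact_force: [2.1, 0.9, 2.8]
gripper_width: 0.001
grasp_force: 1.0
```

Call:
carry_out(
  targets=[
    [0,0,0.1,0,-1],
    [0,0,0,0,-1],
    [0,0,0.1,0,-1],
    [0,0,0,0,-1],
    [0,0,0,0,-1],
    [0,0,0,0,-1],
  ],
)

```text
t: 6.55
eef_pos: [0.4472, 0.274, 0.0753]
tool_rot: [-0.0, 0.984, 0.18, 0.0]
contact_force: [1.2, 0.4, 3.8]
gripper_width: 0.0
grasp_force: 1.7
```

```bash
python3 - <<'E'
from h import *
for i in range(4):
    o=bot.get_obs(); print(np.round(o["eef_pos"],4),np.round(o["contact_force"],2)); imaging.read_camera("wrist")
E
```

```text
[0.4472 0.274  0.0753] [1.19 0.39 3.83]
[0.4472 0.274  0.0753] [1.47 0.34 2.57]
[0.4472 0.274  0.0753] [2.44 0.06 3.86]
[0.4472 0.274  0.0753] [1.36 0.23 3.55]
```

Call:
carry_out(
  targets=[
    [0,0,0.1,0,-1],
    [0,0,0,0,-1],
    [0,0,0,0,-1],
  ],
)

```text
t: 7.05
eef_pos: [0.4472, 0.274, 0.0744]
tool_rot: [-0.0, 0.984, 0.18, 0.0]
contact_force: [1.5, 1.3, 3.8]
gripper_width: -0.0
grasp_force: 2.0
```

```bash
python3 - <<'E'
from h import *
f=[]
for i in range(5):
    o=bot.get_obs(); f.append(o["contact_force"]); imaging.read_camera("wrist")
print(np.round(o["eef_pos"],4),np.mean(f,0).round(2))
E
```

```text
[0.4472 0.2741 0.0744] [1.89 0.77 4.3 ]
```

Call:
carry_out(
  targets=[
    [0,0,-0.3,0,-1],
    [0,0,-0.7,0,-1],
    [0,0,-2,0,-1],
    [0,0,-4,0,-1],
    [0,0,-4,0,-1],
    [0,0,-2,0,-1],
  ],
)

```text
t: 7.9
eef_pos: [0.4472, 0.2745, 0.2075]
tool_rot: [-0.001, 0.984, 0.18, 0.001]
contact_force: [0.5, -0.8, 0.2]
gripper_width: -0.002
grasp_force: 0.0
```

Call:
carry_out(
  targets=[
    [0,3,0,0,-1],
    [0,4.9,0,0,-1],
    [0,4.9,0,0,-1],
    [0,4.9,0,0,-1],
    [0,4.9,0,0,-1],
    [0,4.9,0,0,-1],
    [0,1.8,0,0,-1],
    [0,0,0,0,-1],
  ],
)

```text
t: 8.7
eef_pos: [0.5505, -0.0042, 0.2039]
tool_rot: [0.0, 0.984, 0.177, -0.001]
contact_force: [0.4, 0.5, 0.2]
gripper_width: -0.003
grasp_force: 0.0
```

Call:
carry_out(
  targets=[
    [-1.4,2,0,0,-1],
    [-2.8,3.9,0,0,-1],
    [-2.8,3.9,0,0,-1],
    [-2.8,3.9,0,0,-1],
    [-2.8,3.9,0,0,-1],
    [-2.8,3.9,0,0,-1],
    [-1.5,1.9,0,0,-1],
    [0,0,0,0,-1],
    [0,0,0,0,-1],
    [0,0,0,0,-1],
    [0,0,0,0,-1],
  ],
)

```text
t: 9.8
eef_pos: [0.4762, -0.2767, 0.2043]
tool_rot: [-0.0, 0.983, 0.182, 0.0]
contact_force: [0.6, 0.2, 0.2]
gripper_width: -0.001
grasp_force: 0.0
```

```bash
python3 - <<'E'
from h import *
T,S=imaging.calibration("top"),imaging.calibration("scene")
t,s=[imaging.read_camera(n) for n in("top","scene")]
for n,i in(("top",t),("scene",s)): cv2.imwrite(f"pics/{n}2.png",i[:,:,::-1])
dark=lambda im:(im[...,0]<100)&(im[...,1]<60)&(im[...,2]<60)&(im[...,0]-im[...,1]<45)
t,s=t.astype(int),s.astype(int)
_,ca,sa=blob(dark(t),(195,287));_,cb,sb=blob(dark(s),(407,192))
p,g=tri(ray(T,*ca),ray(S,*cb)); print(ca,sa,cb,sb,p,g)
o=bot.get_obs(); print(np.round(o["eef_pos"],4),np.round(o["contact_force"],2))
M=R.from_quat(np.roll(o["tool_rot"],-1)).as_matrix()
print("tool shift cm",(M.T@(np.array([.4752,-.2785,.096])-o["eef_pos"])*100).round(2))
E
```

```text
[194.95207668 286.76677316] [185 277  21  20 313] [406.3968254  194.06349206] [399 188  17  12 126] [0.44636878 0.27461286 0.06471354] 0.0009369164951288395
[ 0.476  -0.2774  0.2043] [-0.52 -0.15  0.34]
tool shift cm [-0.11  0.08 10.83]
```

Triangulated, the square rosette dropped about 6 mm and its box has not shifted. Next is the round one.

Call:
carry_out(
  targets=[
    [-0.1,0.1,2,0,-1],
    [0,0,4,0,-1],
    [0,0,2,0,-1],
    [0,0,1,0,-1],
    [0,0,0.6,0,-1],
    [0,0,0.2,0,-1],
    [0,0,0,0,-1],
    [0,0,0,0,-1],
    [0,0,0,0,-1],
  ],
)

```text
t: 10.8
eef_pos: [0.4754, -0.2803, 0.1071]
tool_rot: [0.0, 0.984, 0.18, 0.001]
contact_force: [0.7, 0.7, 0.5]
gripper_width: 0.003
grasp_force: 0.0
```

```bash
python3 - <<'E'
from h import *
o=bot.get_obs(); print(np.round(o["eef_pos"],4))
a=cv2.resize(imaging.read_camera("wrist")[:,:,::-1],(400,300)); b=imaging.read_camera("scene")[140:290,70:270,::-1]
cv2.imwrite("pics/c2.png",np.hstack([a,cv2.resize(b,(400,300),interpolation=cv2.INTER_CUBIC)]))
E
```

```text
[ 0.4754 -0.2803  0.1071]
```

View pics/c2.png

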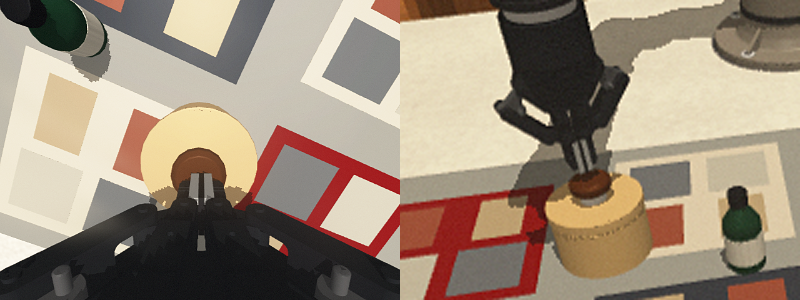

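The wrist view shows the fingers at (200,190), centred on the round box's rosette at (199,165). The scene crop shows the tips just above that rosette at (590,185).

Call:
carry_out(
  targets=[
    [0,-0.15,0.4,0,-1],
    [0,0,0.4,0,-1],
    [0,0,0.2,0,-1],
    [0,0,0.1,0,-1],
    [0,0,0,0,-1],
    [0,0,0.1,0,-1],
    [0,0,0,0,-1],
    [0,0,0.1,0,-1],
    [0,0,0,0,-1],
    [0,0,0,0,-1],
  ],
)

```text
t: 11.9
eef_pos: [0.4744, -0.2787, 0.0934]
tool_rot: [0.0, 0.984, 0.18, 0.0]
contact_force: [-0.5, 0.1, 2.5]
gripper_width: 0.0
grasp_force: 1.3
```

Call:
carry_out(
  targets=[
    [0,0,0.1,0,-1],
    [0,0,0,0,-1],
    [0,0,0.1,0,-1],
    [0,0,0,0,-1],
    [0,0,0,0,-1],
    [0,0,0,0,-1],
  ],
)

```text
t: 12.5
eef_pos: [0.4745, -0.2787, 0.0913]
tool_rot: [0.0, 0.984, 0.18, 0.0]
contact_force: [-0.1, 0.5, 3.1]
gripper_width: -0.001
grasp_force: 1.6
```

```bash
cat > f.py <<'E'
from h import *
f=[]
for i in range(5):
    o=bot.get_obs(); f.append(o["contact_force"]); imaging.read_camera("wrist")
print(np.round(o["eef_pos"],4),np.mean(f,0).round(2))
E
python3 f.py
```

```text
[ 0.4744 -0.2787  0.0913] [-0.15 -0.22  3.27]
```

Call:
carry_out(
  targets=[
    [0,0,0.1,0,-1],
    [0,0,0,0,-1],
    [0,0,0.1,0,-1],
    [0,0,0,0,-1],
    [0,0,0,0,-1],
    [0,0,0,0,-1],
  ],
)

```text
t: 13.35
eef_pos: [0.4744, -0.2788, 0.0893]
tool_rot: [0.0, 0.984, 0.18, 0.0]
contact_force: [-0.4, -0.1, 4.5]
gripper_width: 0.005
grasp_force: 2.1
```

```bash
python3 f.py
```

```text
[ 0.4744 -0.2787  0.0893] [-0.66 -0.24  4.32]
```

Call:
carry_out(
  targets=[
    [0,0,-0.3,0,-1],
    [0,0,-0.7,0,-1],
    [0,0,-2,0,-1],
    [0,0,-4,0,-1],
    [0,0,-3,0,-1],
    [0,0,-1,0,-1],
    [0,0,0,0,-1],
  ],
)

```text
t: 14.3
eef_pos: [0.4751, -0.279, 0.2009]
tool_rot: [0.001, 0.984, 0.18, 0.001]
contact_force: [0.5, -0.6, 0.4]
gripper_width: -0.002
grasp_force: 0.0
```

Call:
carry_out(
  targets=[
    [1.4,-1.8,0,0,-1],
    [2.8,-3.5,0,0,-1],
    [2.8,-3.5,0,0,-1],
    [2.8,-3.5,0,0,-1],
    [2.8,-3.5,0,0,-1],
    [2.8,-3.5,0,0,-1],
    [2.8,-3.5,0,0,-1],
    [1.6,-1.9,0,0,-1],
    [0,0,0,0,-1],
    [0,0,0,0,-1],
    [0,0,0,0,-1],
  ],
)

```text
t: 15.4
eef_pos: [0.5712, 0.0207, 0.1981]
tool_rot: [0.0, 0.984, 0.179, -0.001]
contact_force: [0.5, 0.1, 0.1]
gripper_width: -0.004
grasp_force: 0.0
```

```bash
python3 - <<'E'
from h import *
T,S=imaging.calibration("top"),imaging.calibration("scene")
t,s=[imaging.read_camera(n).astype(int) for n in("top","scene")]
dark=lambda im:(im[...,0]<100)&(im[...,1]<60)&(im[...,2]<60)&(im[...,0]-im[...,1]<45)
_,ca,sa=blob(dark(t),(465,293));_,cb,sb=blob(dark(s),(165,233))
p,g=tri(ray(T,*ca),ray(S,*cb)); print(ca,sa,cb,sb,p,g)
o=bot.get_obs(); print(np.round(o["eef_pos"],4),np.round(o["contact_force"],2))
M=R.from_quat(np.roll(o["tool_rot"],-1)).as_matrix()
print("tool shift cm",(M.T@(np.array([.5717,.0223,.066])-o["eef_pos"])*100).round(2))
E
```

```text
[463.846875 293.4875  ] [454 284  20  20 320] [165.1865285  233.84455959] [155 227  21  15 193] [ 0.47523648 -0.2787235   0.08073364] 0.0008855839168688146
[0.5716 0.0207 0.1987] [-0.42 -0.94  0.3 ]
tool shift cm [ 0.09 -0.15 13.27]
```

The round rosette sank about 5.8 mm and its box did not shift. Now the long one.

Call:
carry_out(
  targets=[
    [0,-0.1,2,0,-1],
    [0,0,4,0,-1],
    [0,0,3,0,-1],
    [0,0,2,0,-1],
    [0,0,1,0,-1],
    [0,0,0.4,0,-1],
    [0,0,0,0,-1],
    [0,0,0,0,-1],
    [0,0,0,0,-1],
  ],
)

```text
t: 16.4
eef_pos: [0.5726, 0.0234, 0.0764]
tool_rot: [0.0, 0.984, 0.18, 0.001]
contact_force: [1.1, -0.3, -0.4]
gripper_width: 0.002
grasp_force: 0.0
```

```bash
python3 f.py
```

```text
[0.5721 0.0234 0.0758] [ 0.32 -0.11 -0.41]
```

Call:
carry_out(
  targets=[
    [0,0,0.4,0,-1],
    [0,0,0.4,0,-1],
    [0,0,0.1,0,-1],
    [0,0,0.1,0,-1],
    [0,0,0,0,-1],
    [0,0,0.1,0,-1],
    [0,0,0,0,-1],
    [0,0,0.1,0,-1],
    [0,0,0,0,-1],
    [0,0,0,0,-1],
    [0,0,0,0,-1],
  ],
)

```text
t: 17.75
eef_pos: [0.5718, 0.0234, 0.0633]
tool_rot: [-0.0, 0.984, 0.18, 0.0]
contact_force: [-0.8, 0.2, 3.0]
gripper_width: 0.001
grasp_force: 1.4
```

```bash
python3 f.py
```

```text
[0.5718 0.0234 0.0633] [-0.93  0.27  3.19]
```

Call:
carry_out(
  targets=[
    [0,0,0.1,0,-1],
    [0,0,0,0,-1],
    [0,0,0.1,0,-1],
    [0,0,0,0,-1],
    [0,0,0.1,0,-1],
    [0,0,0,0,-1],
    [0,0,0,0,-1],
    [0,0,0,0,-1],
  ],
)

```text
t: 18.8
eef_pos: [0.5718, 0.0234, 0.0602]
tool_rot: [-0.0, 0.984, 0.18, 0.0]
contact_force: [-1.2, 0.9, 2.8]
gripper_width: -0.002
grasp_force: 1.7
```

```bash
python3 f.py
```

```text
[0.5718 0.0234 0.0603] [-1.02  0.36  2.72]
```

Call:
carry_out(
  targets=[
    [0,0,-0.3,0,-1],
    [0,0,-0.7,0,-1],
    [0,0,-2,0,-1],
    [0,0,-4,0,-1],
    [0,0,-4,0,-1],
    [0,0,-4,0,-1],
    [0,0,-4,0,-1],
    [0,0,0,0,-1],
  ],
)

```text
t: 19.85
eef_pos: [0.5751, 0.024, 0.257]
tool_rot: [0.001, 0.984, 0.18, 0.006]
contact_force: [-0.3, 0.2, -0.6]
gripper_width: 0.001
grasp_force: 0.0
```

Call:
carry_out(
  targets=[
    [-2,2,0,0,-1],
    [-3,3,0,0,-1],
    [-3,3,0,0,-1],
    [-3,3,0,0,-1],
    [-1,1,0,0,-1],
    [0,0,0,0,-1],
    [0,0,0,0,-1],
    [0,0,0,0,-1],
  ],
)

```text
t: 20.65
eef_pos: [0.5027, -0.1294, 0.2503]
tool_rot: [-0.0, 0.983, 0.181, 0.0]
contact_force: [-0.4, 1.1, -0.7]
gripper_width: 0.004
grasp_force: 0.0
```

```bash
python3 - <<'E'
from h import *
T,S=imaging.calibration("top"),imaging.calibration("scene")
t,s=[imaging.read_camera(n) for n in("top","scene")]
cv2.imwrite("pics/end.png",s[:,:,::-1]); cv2.imwrite("pics/endt.png",t[:,:,::-1]);t,s=t.astype(int),s.astype(int)
dark=lambda im:(im[...,0]<100)&(im[...,1]<60)&(im[...,2]<60)&(im[...,0]-im[...,1]<45)
for a,b in(((195,287),(407,194)),((465,293),(165,233)),((321,238),(319,246))):
    _,ca,sa=blob(dark(t),a);_,cb,sb=blob(dark(s),b)
    p,g=tri(ray(T,*ca),ray(S,*cb)); print(ca.round(1),sa[4],cb.round(1),sb[4],p.round(4),round(g,4))
o=bot.get_obs(); print(o["t"],np.round(o["eef_pos"],4),np.round(o["contact_force"],2))
E
```

```text
[194.9 286.7] 313 [406.8 194.1] 131 [0.4466 0.2751 0.0647] 0.0003
[398.1 249.8] 1318 [165.3 233.8] 208 [ 0.5528 -0.2007  0.1244] 0.1319
[320.9 238.8] 284 [318.4 247.6] 184 [0.5717 0.0222 0.0495] 0.0003
20.75 [ 0.5026 -0.1296  0.2502] [ 0.43 -0.02 -0.07]
```

View pics/end.png

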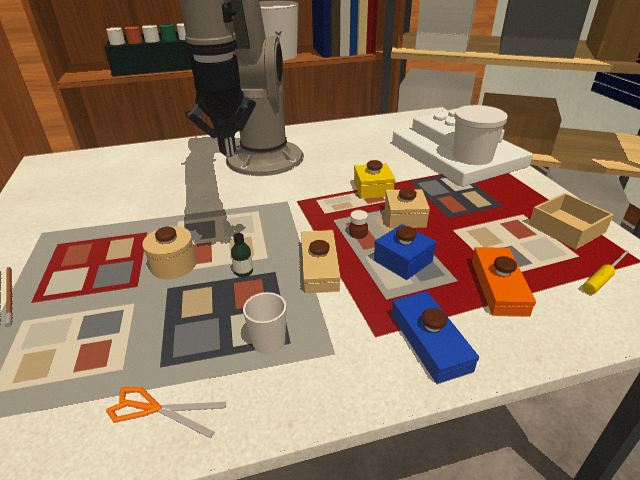

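The final view shows all three pale boxes in place, with their rosettes now lower at (407,194), (165,234) and (318,248). The bottle (241,255), jar (358,224) and cup (266,322) are unmoved, and the arm is clear. The long rosette's triangulated height dropped 6.8 mm, in line with about 5 mm sunk. The round one's top-camera match was hidden by the arm this time, but it measured 5.8 mm sunk earlier and looks the same in the scene view.

```bash
python3 -c "
from station import bot
print(bot.hand_in())"
```

```text
the job is handed in; nothing more can be done
None
```

I pressed all three rosettes in order (square, round, long), each about 5–6 mm into its pad by camera measurement; no box, bottle, jar or cup moved visibly, and the job is handed in (no verdict was returned).

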